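Slide the red saw insert off the riser's edge and put it in the tray

ROBOT

A 6-joint arm with a two-finger parallel gripper is mounted at the origin on the work surface. World frame = base frame: x ahead of the robot, y to its left, z up, the work surface at z = 0. Lengths are in m, angles in rad, forces in N, time in s.
With the tool pointing down it reaches from about 0.25 to 0.8 m from the base axis. Payload 8.5 kg.
Tool frame: the origin (TCP) lies midway between the tips of the shut fingers; the grasp point (between the pads) lies 19 mm behind it; z points along the fingers, y is the line along which they close (so a half turn about z gives the same grasp; the last joint's range is limited). The gripper opens to 85 mm and grips with 20 to 120 N. Pads are 22 mm wide; open, the fingers measure 114 mm over their backs; the gripper's body (76 mm by 85 mm) begins 54 mm behind the grasp point. The pads swing forward as they close: fully open they stand 13 mm farther back than shut.
Start: joints at [-1.276, 0.238, -0.013, 1.319, 0, 1.571], TCP at [0.153, -0.502, 0.231] pointing down, gripper open.
Joint ranges: [-2.66, 2.66], [-1.03, 1.9], [-1.14, 1.46], [-1.82, 2.27], [-1.45, 1.34], [-3.14, 3.14]. Speed limits (rad/s): [2.22, 2.22, 2.79, 3.14, 3.14, 3.14].

INTERFACE

Orientations are given as a unit quaternion [w, x, y, z].
In Python, from cell import env gives the robot as it stands.
- The arm moves only by the tool step_arm, never from a script. Its argument "steps" is a list that holds one entry, the list of rows, each a list of 5 numbers: the shift along the world's x, y, z in m, then the turn about the world's z in degrees, then the closure, from 0 (fully open) to 1 (shut). In form: [[[dx, dy, dz, turn, fingers], ...]]. A call has 1 to 10 rows; each row shifts and turns the commanded pose from where the row before left it; what a row does not reach is not made up. A row lasts 1/12 s, in which the tool goes at most 41.7 mm and 7.16 degrees, less where a joint would pass 70% of its speed; a pose out of reach is approached as far as the arm can. A call with a gripper value outside its range is refused whole. The fingers move at their own pace and stop on an object; the grip force is fixed at half the most. Time passes only in rows, so rows that do not move let the fingers close. It gives the time, the measured TCP pose, the force, the opening and the grip force at its end, in the units of the state.
- env.observe(): the state, without advancing time (a new reading comes with each control period).
- env.read_camera(name): name is "scene" or "side" or "wrist"; returns the picture (400x640x3 uint8, blue, green, red); there is no depth.
- env.get_calibration(name): a dict with "fx", "fy", "cx", "cy" (pixels), "rvec" (rotation vector, rad) and "tvec" (3), from world to camera coordinates, as OpenCV has them. Camera axes: x right, y down, z forward; pixel columns grow to the right and rows downward; lengths in m; the calibration is good to about 2 mm. The wrist camera is an equidistant fisheye: a pixel r from the principal point sees the ray r / f radians off the axis. A picture is of the moment at which its call begins: read the wrist's pose just before it. get_calibration takes no time and is no camera call; for the wrist camera it gives the pose at the moment of the call.
- env.finish_job(): hands the job in; it is judged then, once.
Trained networks look in the newest picture that a camera, given by its name, has taken for a name from the list of things; names that differ only in an ending like _2 or _b are one class to them, and where a whole thing is asked for, a point or a joint stands for the part that bears it (a point fixed in the world has none). Each returns a list of dicts, best first, with "conf" (0 to 1); they miss things now and then, are a little off and sometimes report something else, mostly with a low value. They report only what shows in the picture. A call takes as long as a camera call. They do not tell look-alikes from the thing itself.
- env.cut_out(camera, thing): "region" (400x640 bool, what is visible of it) and "box" ([centre column, centre row, width, height] in pixels, round what is visible of it).
The state is a dict: "time": time; "q": joint angles; "qd": joint speeds; "joint_torque": joint torques, N m; "position": TCP position; "orientation": TCP orientation; "ft_force": force on the tool from outside, world axes, zero at the start; "moment": the same for the moment, N m; "width": opening from 0.0 (shut) to 1.0 (fully open); "grip_force": force on a finger pad.
Only numpy, scipy, OpenCV 4.12 (cv2) and the standard library are available. Lean on these libraries where they do the work, as an engineer would, in place of code of your own. Each camera call takes 0.05 s, during which the arm holds its last target. There are 200 camera calls.

TASK

Put the red saw insert away: it is too thin to pick up where it lies, so slide it flat across the top of the plywood riser until its end sticks out over the yellow-trimmed edge by at least a quarter of its length, without letting it tip off. Then, with room to get hold of it there, lift it well clear of the riser in the gripper and lay it flat on the floor of the grey tray. Leave the blue insert where it lies.

Things in the scene. Friction and masses are not known exactly. Their poses are not given: they have to be found in the camera images.
- red_insert_center (a point): Centre (half-way up) of the red anodised aluminium saw insert: a thin flat rectangular plate 150 mm long (its own y), 50 mm wide (its own x), 3 mm thick (z), about 65 g, with a black slot mark along its middle. It lies loose on top of the riser, its long side roughly square to the yellow-trimmed edge.
- blue_insert_center (a point): Centre (half-way up) of the blue insert, of the same shape and size as the red one, lying beside it on the riser with its centre 95 to 105 mm away along the riser's x; to be left alone. Either one may be nearer the robot.
- edge (a point): Middle of the yellow-trimmed top edge of the fixed plywood riser (250 mm along x, 270 mm along y, flat top 60 mm above the bench, top board 18 mm thick, legs set back 75 mm). Axes: x along this edge, +y inwards over the riser's top, -y out over the edge (the robot's right, the tray's side), z up; origin level with the top surface. Below and beyond the edge is free space.
- tray_in (a point): Centre of the inner floor of the fixed grey open tray on the bench: inside 130 mm (its x) by 220 mm (its y), floor 5 mm above the bench, walls 5 mm thick with rims 18 mm above the bench.
Things that resemble listed ones, but are neither listed nor needed, are in the scene too. What is shaped like the part that bears red_insert_center but green or pink is not meant.

How it is judged:
On the way, in this order (a step that is already met when the one before it is completed fails the run):
1. the red insert lies flat on the riser with its end at least 30 mm out over the yellow-trimmed edge (y of red_insert_center in the frame of edge between -0.005 and 0.045 m and z of red_insert_center in the frame of edge between -0.004 and 0.006 m and angle between red_insert_center's own z axis and vertical below 0.08 rad), for 0.2 s.
2. the red insert has been lifted at least 20 mm above the riser's top in the gripper (z of red_insert_center in the frame of edge above 0.02 m and contact force between the fingers and red_insert above 1 N), for 0.1 s.
At the end, for the whole second after the job is handed in: The red insert lies flat (within 5 degrees) and at rest on the floor of the grey tray, wholly inside its walls (any position and direction that fits), released (x of red_insert_center in the frame of tray_in between -0.05 and 0.05 m and y of red_insert_center in the frame of tray_in between -0.05 and 0.05 m and z of red_insert_center in the frame of tray_in below 0.006 m and angle between red_insert_center's own z axis and vertical below 0.08 rad and linear speed of red_insert below 0.02 m/s); the robot touches nothing.
It fails at once if the blue insert is moved more than 20 mm (distance of blue_insert_center from where it was at the start of the episode above 0.02 m).
It fails at once if the red insert tips or drops off the riser's edge (z of red_insert_center in the frame of edge below -0.02 m and y of red_insert_center in the frame of edge above -0.075 m).
It also fails if it takes over 54 s, if anything falls off the work surface, if the arm or the gripper's body presses on something with over 40 N, if the wrist force passes 120 N, or if a joint passes its speed limit or range.

## Working session

There is one attempt and no reset: what is moved stays moved. The work goes in short steps, Python scripts to look and compute and a tool call to move; the robot and the scene stay as the last step left them, time stands still between calls to the robot, and variables do not carry over. Pictures are saved under pics/ and viewed, at most 10 in all, crops included, and the job is handed in when it is done.

Besides the shell and the picture viewer there is one more tool, called after "Emit:" as name(argument=value, ...) on one line, values as JSON. step_arm: Moves the arm, as the interface text tells. Its arguments: {"type":"object","properties":{"steps":{"type":"array"}},"required":["steps"]}

```bash
mkdir -p pics; cat > h.py <<'E'
import numpy as np, cv2
from cell import env
def ray(c,px):
    k=env.get_calibration(c); R=cv2.Rodrigues(np.array(k["rvec"],float))[0]; t=np.array(k["tvec"],float).ravel()
    u=(px[0]-k["cx"])/k["fx"]; v=(px[1]-k["cy"])/k["fy"]
    if c=="wrist":
        r=np.hypot(u,v); d=np.array([u/r*np.sin(r),v/r*np.sin(r),np.cos(r)]) if r>1e-9 else np.array([0,0,1.])
    else: d=np.array([u,v,1.])
    return -R.T@t, R.T@d
def at(c,px,z):
    o,d=ray(c,px); return o+d*(z-o[2])/d[2]
def rect(reg,c,z):
    cs=max(cv2.findContours(reg.astype(np.uint8),0,1)[0],key=cv2.contourArea).reshape(-1,2)
    P=np.array([at(c,p,z)[:2] for p in cs],np.float32)
    return cv2.minAreaRect(P)
E
python3 - <<'E'
from h import *
s=env.observe(); print(s["time"],s["position"],s["orientation"])
a=env.read_camera("scene")
cv2.imwrite("pics/scene.png",a)
for n in ["red_insert_center","blue_insert_center","edge","tray_in"]:
    try:
        for r in env.cut_out("scene",n)[:4]: print(n,r["conf"],r["box"],rect(r["region"],"scene",0.063 if "ins" in n else 0.018))
    except Exception as e: print(n,e)
b=env.read_camera("side"); cv2.imwrite("pics/side.png",b)
for n in ["red_insert_center","blue_insert_center"]:
        for r in env.cut_out("side",n)[:4]: print(n,r["conf"],r["box"],rect(r["region"],"side",0.063))
E
```

```text
0.0 [ 0.15240895 -0.50193543  0.23066333] [-7.39297707e-04  9.89156862e-01  1.46860967e-01 -1.06662005e-04]
red_insert_center 0.94 [412.5, 186.0, 57.4, 14.2] ((0.379131942987442, 0.2131478190422058), (0.04761293902993202, 0.13577362895011902), 52.955894470214844)
red_insert_center 0.7 [456.8, 295.9, 79.7, 32.8] ((0.5683876276016235, 0.45570889115333557), (0.04748789966106415, 0.13625101745128632), 36.123172760009766)
red_insert_center 0.66 [256.9, 312.4, 79.1, 27.1] ((0.8555156588554382, 0.23261301219463348), (0.047227635979652405, 0.135749951004982), 48.76579666137695)
red_insert_center 0.59 [330.9, 236.2, 74.4, 40.1] ((0.6326844692230225, 0.18783926963806152), (0.051811594516038895, 0.1511867344379425), 9.343358993530273)
blue_insert_center 0.76 [363.4, 210.7, 70.5, 43.0] ((0.5282383561134338, 0.18819831311702728), (0.05640937015414238, 0.15103110671043396), 11.650753021240234)
edge 0.58 [346.6, 237.1, 163.5, 136.0] ((0.5646926760673523, 0.16555145382881165), (0.30153366923332214, 0.29712530970573425), 9.427515983581543)
tray_in 0.94 [262.9, 143.8, 77.3, 56.0] ((0.4979383647441864,
[... 170 characters left out ...]
1373596), (0.046043816953897476, 0.14181755483150482), 49.79621124267578)
red_insert_center 0.67 [401.6, 295.1, 51.1, 63.0] ((0.31083473563194275, 0.21121317148208618), (0.049419280141592026, 0.14149877429008484), 51.77428436279297)
red_insert_center 0.64 [272.5, 238.1, 37.4, 49.8] ((0.6293596625328064, 0.18771681189537048), (0.05060278996825218, 0.15223973989486694), 8.964194297790527)
red_insert_center 0.59 [266.3, 361.8, 33.8, 76.4] ((0.5042833685874939, 0.4583091735839844), (0.04787485674023628, 0.1409229040145874), 36.83434295654297)
blue_insert_center 0.6 [313.0, 252.4, 29.7, 62.9] ((0.5255425572395325, 0.1882469356060028), (0.05201023444533348, 0.15328814089298248), 13.82247543334961)
```

View pics/scene.png

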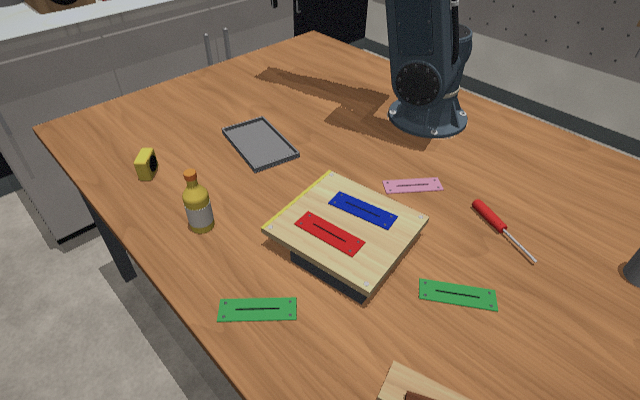

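View pics/side.png

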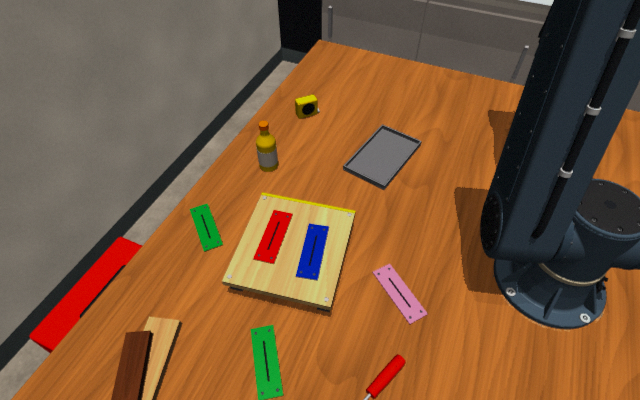

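The scene has several insert-shaped things. In the scene camera, the red one is at (331,236) on the riser and the blue one is at (363,211) beside it. Greens are at (457,296) and (257,312), and a pink one is at (412,186). Only (331,236) is red and on the riser; its 152x51 mm measured size fits. The yellow edge runs (332,172)–(263,227), and the tray is at (263,144).

```bash
python3 - <<'E'
from h import *
for c,ps in [("scene",[(332,172),(263,227),(428,219)]),("side",[(262,194),(355,208),(226,285)])]:
    P=[at(c,p,0.06)[:2] for p in ps]; print(c,np.round(P,3), np.degrees(np.arctan2(*(P[0]-P[1])[::-1])))
for c,ps in [("scene",[(222,130),(262,118),(299,154),(257,170)]),("side",[(344,163),(382,127),(421,144),(385,187)])]:
    P=np.array([at(c,p,0.018)[:2] for p in ps]); print(c,np.round(P,3), P.mean(0))
a=cv2.imread("pics/scene.png")[160:300,240:440]; cv2.imwrite("pics/crop.png",cv2.resize(a,None,fx=4,fy=4,interpolation=cv2.INTER_CUBIC))
E
```

```text
scene [[0.48  0.046]
 [0.721 0.079]
 [0.442 0.304]] -172.13506113562272
side [[0.721 0.08 ]
 [0.481 0.026]
 [0.664 0.347]] 12.73232417917153
scene [[ 0.541 -0.357]
 [ 0.411 -0.33 ]
 [ 0.452 -0.11 ]
 [ 0.581 -0.132]] [ 0.496116   -0.23206965]
side [[ 0.58  -0.154]
 [ 0.529 -0.354]
 [ 0.395 -0.326]
 [ 0.441 -0.112]] [ 0.48636228 -0.23626068]
```

View pics/crop.png

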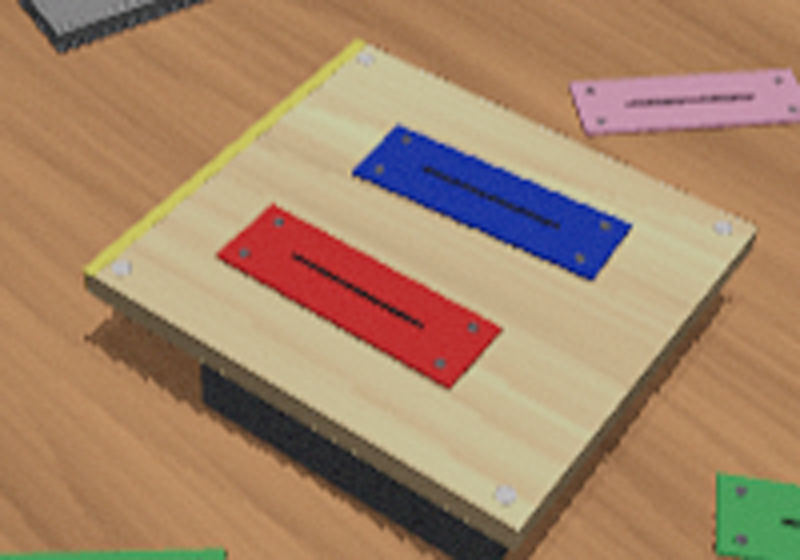

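Emit:
step_arm(steps=[[[0.03, 0.02, 0.0, 7, 1], [0.03, 0.02, 0, 7, 1], [0.03, 0.02, 0, 7, 1], [0.03, 0.02, 0, 7, 1], [0.03, 0.02, 0, 7, 1], [0.03, 0.02, 0, 7, 1], [0.03, 0.025, 0, 7, 1], [0.03, 0.025, 0, 7, 1], [0.03, 0.025, 0, 7, 1], [0.03, 0.025, 0, 7, 1]]])

```text
time: 1.23
position: [0.4538, -0.2808, 0.2314]
orientation: [0.0, 0.724, 0.69, 0.0]
ft_force: [0.8, -2.0, 0.9]
width: 0.002
grip_force: 0.0
```

The crop confirms it: a red plate with a black slot mark lies on the riser beside the blue one, with yellow trim along the left edge. I'll move above its far end.

Emit:
step_arm(steps=[[[0.01, 0.039, 0, 4, 1], [0.01, 0.039, 0, 4, 1], [0.01, 0.039, 0, 4, 1], [0.01, 0.039, 0, 0, 1], [0.01, 0.039, 0, 0, 1], [0.01, 0.039, 0, 0, 1], [0.01, 0.039, 0, 0, 1], [0.01, 0.039, 0, 0, 1], [0.01, 0.039, 0, 0, 1], [0.01, 0.039, 0, 0, 1]]])

```text
time: 2.07
position: [0.5526, 0.1098, 0.2314]
orientation: [0.0, 0.65, 0.76, 0.0]
ft_force: [0.5, -1.1, -0.1]
width: 0.0
grip_force: 0.0
```

Emit:
step_arm(steps=[[[0.012, 0.036, -0.01, 0, 1], [0.012, 0.036, -0.01, 0, 1], [0.012, 0.036, -0.01, 0, 1], [0.012, 0.036, -0.01, 0, 1], [0.012, 0.036, -0.01, 0, 1], [0, 0, 0, 0, 1], [0, 0, 0, 0, 1]]])

```text
time: 2.65
position: [0.6121, 0.2896, 0.1793]
orientation: [-0.001, 0.649, 0.761, -0.001]
ft_force: [-0.4, -0.5, 0.5]
width: 0.003
grip_force: 0.0
```

```bash
cat > w.py <<'E'
from h import *
import sys
s=env.observe(); print(s["time"],s["position"],s["orientation"],s["q"])
a=env.read_camera("wrist"); cv2.imwrite("pics/%s.png"%sys.argv[1],a)
for n,z in [("red_insert_center",.063),("blue_insert_center",.063),("edge",.06),("tray_in",.018)]:
    for r in env.cut_out("wrist",n)[:2]: print(n,r["conf"],r["box"],rect(r["region"],"wrist",z))
E
python3 w.py w1
```

```text
2.65 [0.61212114 0.28960704 0.1792627 ] [-5.49240966e-04  6.49095258e-01  7.60706018e-01 -1.18203223e-03] [4.41898965e-01 5.24821227e-01 2.95795720e-01 1.34437743e+00
 3.25176695e-05 1.85468935e+00]
red_insert_center 0.87 [101.2, 221.8, 79.0, 98.1] ((0.36661627888679504, 0.21073691546916962), (0.04591672867536545, 0.12466143071651459), 52.30461883544922)
red_insert_center 0.74 [267.1, 46.1, 90.4, 92.2] ((0.54344642162323, 0.41509246826171875), (0.04145624116063118, 0.09681645035743713), 35.57686233520508)
blue_insert_center 0.81 [218.8, 264.9, 64.3, 126.1] ((0.5229648947715759, 0.20522743463516235), (0.05255412310361862, 0.11034297943115234), 13.271090507507324)
edge 0.97 [276.8, 239.2, 270.8, 195.4] ((0.5738707780838013, 0.223429337143898), (0.25237372517585754, 0.19920146465301514), 9.363245010375977)
```

View pics/w1.png

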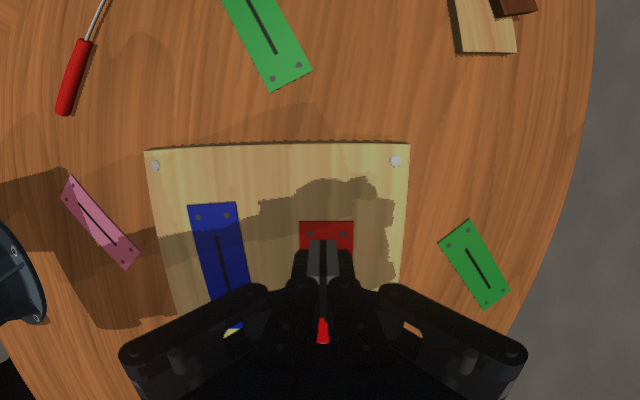

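The wrist view shows the red insert's far end at (300,221)–(353,221), and the riser's far corners at (146,150) and (409,144).

```bash
python3 - <<'E'
from h import *
for p in [(300,221),(353,221)]: print(at("wrist",p,.063))
A,B=[at("wrist",p,.06) for p in [(146,150),(409,144)]]
print(A,B,np.linalg.norm(A-B),np.degrees(np.arctan2(*(B-A)[[1,0]])))
E
```

```text
[0.59683626 0.25355846 0.063     ]
[0.64476246 0.26094946 0.063     ]
[0.43802912 0.29941719 0.06      ] [0.6816215  0.33868822 0.06      ] 0.24673763613611246 9.158206610386355
```

Emit:
step_arm(steps=[[[0.002, 0, -0.025, 0, 1], [0.002, 0, -0.025, 0, 1], [0, 0, -0.025, 0, 1], [0, 0, -0.025, 0, 1], [0, 0, -0.012, 0, 1], [0, 0, 0, 0, 1], [0, 0, -0.002, 0, 1], [0, 0, -0.002, 0, 1], [0, 0, 0, 0, 1], [0, 0, 0, 0, 1]]])

```text
time: 3.73
position: [0.6172, 0.2878, 0.0666]
orientation: [0.0, 0.65, 0.76, 0.001]
ft_force: [-0.4, 0.3, -0.2]
width: -0.002
grip_force: 0.0
```

Emit:
step_arm(steps=[[[0, 0, -0.002, 0, 1], [0, 0, -0.001, 0, 1], [0, 0, -0.001, 0, 1], [0, 0, 0, 0, 1]]])

```text
time: 4.07
position: [0.6164, 0.2877, 0.0611]
orientation: [-0.0, 0.65, 0.76, -0.0]
ft_force: [-0.3, -0.3, 0.4]
width: 0.004
grip_force: 0.0
```

Emit:
step_arm(steps=[[[0.0016, -0.0099, 0, 0, 1], [0.0016, -0.0099, 0, 0, 1], [0.0016, -0.0099, 0, 0, 1], [0.0013, -0.0079, 0, 0, 1], [0.0013, -0.0079, 0, 0, 1], [0.0013, -0.0079, 0, 0, 1], [0.0013, -0.0079, 0, 0, 1], [0.0013, -0.0079, 0, 0, 1], [0.0013, -0.0079, 0, 0, 1], [0, 0, 0, 0, 1]]])

```text
time: 4.9
position: [0.6294, 0.2089, 0.0613]
orientation: [0.0, 0.651, 0.759, -0.0]
ft_force: [0.7, 0.2, 0.4]
width: 0.001
grip_force: 0.0
```

```bash
cat > s.py <<'E'
from h import *
import sys
E=np.array([.6034,.0526]); u=np.array([.987,.1616]); v=np.array([-.1616,.987])
s=env.observe(); d=s["position"][:2]-E; print(s["time"],s["position"],s["ft_force"],"tcp in edge",d@u,d@v)
for c in ["scene","side"]:
    cv2.imwrite("pics/%s_%s.png"%(sys.argv[1],c),env.read_camera(c))
    for n in ["red_insert_center","blue_insert_center"]:
        for r in env.cut_out(c,n):
            q=rect(r["region"],c,.063); e=np.array(q[0])-E
            if abs(e@u)<.12 and -.1<e@v<.25: print(c,n,r["conf"],np.round(r["box"]),q,"edge",e@u,e@v)
E
python3 s.py a
```

```text
4.9 [0.62938843 0.20888756 0.06127618] [0.66276753 0.2366287  0.4372398 ] tcp in edge 0.05090665394548191 0.15005609516804938
scene red_insert_center 0.86 [304. 222.  62.  39.] ((0.6425430178642273, 0.12452618777751923), (0.05251648649573326, 0.15124094486236572), 7.999731063842773) edge 0.0502574305768394 0.06466563564955236
scene blue_insert_center 0.92 [375. 215.  44.  33.] ((0.5234106183052063, 0.21524009108543396), (0.05432744324207306, 0.09831754863262177), 12.41198444366455) edge -0.0526668810133553 0.173452053983202
side blue_insert_center 0.69 [312. 252.  29.  57.] ((0.5257490873336792, 0.1870315819978714), (0.050437286496162415, 0.14882709085941315), 13.242124557495117) edge -0.054917307150802654 0.1452323589187765
```

The push works: the insert moved straight, and its centre is now at edge y ≈ 0.065. I'll slide it 40 mm more.

Emit:
step_arm(steps=[[[0.001, -0.006, 0, 0, 1], [0.001, -0.006, 0, 0, 1], [0.001, -0.006, 0, 0, 1], [0.001, -0.006, 0, 0, 1], [0.001, -0.006, 0, 0, 1], [0.001, -0.005, 0, 0, 1], [0.0005, -0.004, 0, 0, 1], [0, 0, 0, 0, 1], [0, 0, 0, 0, 1], [0, 0, 0, 0, 1]]])

```text
time: 6.03
position: [0.6356, 0.1716, 0.0613]
orientation: [-0.0, 0.65, 0.76, -0.0]
ft_force: [-0.3, -0.8, -0.6]
width: -0.003
grip_force: 0.0
```

```bash
python3 s.py b
```

```text
6.0333 [0.63562736 0.17164836 0.06126341] [-0.2924321  -0.7570783  -0.62465003] tcp in edge 0.051046617430181136 0.11229278741846721
scene red_insert_center 0.95 [289. 214.  58.  38.] ((0.6475318074226379, 0.08732396364212036), (0.053101781755685806, 0.14996500313282013), 7.043025016784668) edge 0.049169486450710245 0.02714085203527451
scene blue_insert_center 0.71 [368. 212.  59.  40.] ((0.5275955200195312, 0.19597947597503662), (0.05150115489959717, 0.13540998101234436), 13.703764915466309) edge -0.051648898423156786 0.1537655467522049
side red_insert_center 0.61 [293. 206.  17.  44.] ((0.6399185657501221, 0.047637730836868286), (0.04253102093935013, 0.08733464777469635), 26.6278076171875) edge 0.03524192169860835 -0.010799159889230721
```

Overhang is about 48 mm (y ≈ 0.027). I'll back off, rise, open, and go above the overhang.

Emit:
step_arm(steps=[[[-0.001, 0.006, 0, 0, 1], [0, 0, 0.01, 0, 1], [0, 0, 0.03, 0, 0.5], [0, 0, 0.03, 0, 0], [0, 0, 0.03, 0, 0], [0.0055, -0.036, 0, -1.5, 0], [0.0055, -0.036, 0, 0, 0], [0.0055, -0.036, 0, 0, 0], [0.0055, -0.036, 0, 0, 0], [0, 0, 0, 0, 0]]])

```text
time: 7.17
position: [0.6574, 0.028, 0.1622]
orientation: [0.001, 0.662, 0.75, -0.0]
ft_force: [0.1, 0.5, 0.5]
width: 1.0
grip_force: 0.0
```

```bash
python3 s.py c; python3 w.py w2
```

```text
7.1667 [0.65739081 0.02803773 0.16223427] [0.07334826 0.45955742 0.50895868] tcp in edge 0.0493196672304627 -0.032967877206661174
scene red_insert_center 0.75 [295. 213.  70.  32.] ((0.6490058302879333, 0.08711530268192291), (0.05233485624194145, 0.14966070652008057), 9.360345840454102) edge 0.05059062740758891 0.026696701572527896
scene blue_insert_center 0.81 [364. 212.  64.  41.] ((0.5296347737312317, 0.18827128410339355), (0.053697165101766586, 0.1506456881761551), 13.257323265075684) edge -0.05088179881616597 0.14582801797508238
side red_insert_center 0.95 [284. 205.  36.  46.] ((0.6455087065696716, 0.08578958362340927), (0.052807461470365524, 0.15107016265392303), 9.003742218017578) edge 0.046924730097808794 0.02595335205464602
side blue_insert_center 0.87 [314. 252.  30.  61.] ((0.5258234143257141, 0.18795186281204224), (0.05019603669643402, 0.15119092166423798), 13.2578125) edge -0.054695229030094196 0.14612866484045028
7.4667 [0.65651213 0.03492458 0.16150161] [-6.52331054e-05  6.59490534e-01  7.51712861e-01  7.71555956e-05] [5.30529957e-02 4.93719664e-01 1.96728446e-01 1.27379071e+00
 2.01558808e-04 1.49333464e+00]
red_insert_center 0.82 [317.3, 131.1, 67.2, 189.0] ((0.6462679505348206, 0.08602719753980637), (0.05102601274847984, 0.151802659034729), 8.239375114440918)
red_insert_center 0.78 [501.1, 61.8, 95.5, 122.7] ((0.7956848740577698, 0.1799595057964325), (0.04174363613128662, 0.1199556514620781), 48.81307601928711)
blue_insert_center 0.94 [194.6, 45.9, 60.9, 91.8] ((0.5357463955879211, 0.15418758988380432), (0.05073588341474533, 0.08280769735574722), 13.009869575500488)
edge 0.69 [267.5, 87.3, 295.2, 170.3] ((0.5888006091117859, 0.13454385101795197), (0.2510357201099396, 0.16431289911270142), 9.362354278564453)
tray_in 0.93 [192.2, 333.6, 109.5, 126.6] ((0.4794204533100128, -0.2930009961128235), (0.13743309676647186, 0.06773267686367035), 67.37017059326172)
```

View pics/w2.png

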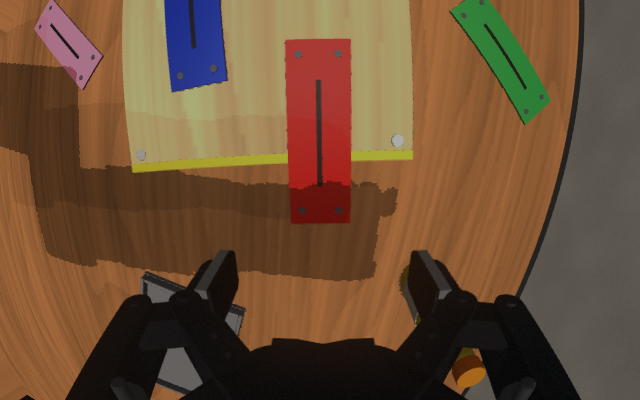

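The view shows the red insert overhanging at (320,195), between the open fingers' column. I'll descend at the overhang and grip.

Emit:
step_arm(steps=[[[-0.002, 0, -0.025, 0, 0], [0, 0, -0.025, 0, 0], [0, 0, -0.025, 0, 0], [0, 0, -0.022, 0, 0], [0, 0, -0.015, 0, 0], [0, 0, -0.005, 0, 0], [0, 0, 0, 0, 0], [0, 0, 0, 0, 0.2], [0, 0, 0, 0, 0.2], [0, 0, 0, 0, 0.2]]])

```text
time: 8.55
position: [0.6555, 0.0337, 0.0457]
orientation: [0.001, 0.66, 0.751, 0.001]
ft_force: [0.5, 0.0, -0.2]
width: 0.801
grip_force: 0.0
```

Emit:
step_arm(steps=[[[0, 0, 0, 0, 0.5], [0, 0, 0, 0, 1], [0, 0, 0, 0, 1], [0, 0, 0, 0, 1], [0, 0, 0, 0, 1], [0, 0, 0, 0, 1], [0, 0, 0, 0, 1]]])

```text
time: 9.13
position: [0.6551, 0.0336, 0.0447]
orientation: [0.0, 0.66, 0.751, 0.0]
ft_force: [0.2, 0.3, 4.9]
width: 0.558
grip_force: 61.0
```

Emit:
step_arm(steps=[[[0, 0, 0.005, 0, 1], [0, 0, 0.01, 0, 1], [0, 0, 0.015, 0, 1], [0, 0, 0.02, 0, 1], [0, 0, 0.02, 0, 1], [0, 0, 0.02, 0, 1], [0, 0, 0.01, 0, 1], [0, 0, 0, 0, 1], [0, 0, 0, 0, 1], [0, 0, 0, 0, 1]]])

```text
time: 9.97
position: [0.6539, 0.0335, 0.143]
orientation: [-0.001, 0.66, 0.751, -0.001]
ft_force: [0.9, 1.0, -1.1]
width: 0.559
grip_force: 61.7
```

```bash
python3 s.py d; python3 w.py w3
```

```text
9.9667 [0.65394455 0.03354465 0.14303564] [ 0.88951617  0.98682427 -1.08401207] tcp in edge 0.04680812222939311 -0.026975633319164895
scene red_insert_center 0.77 [297. 180.  66.  40.] ((0.5730271339416504, -0.005309291183948517), (0.06411721557378769, 0.17968520522117615), 8.93826675415039) edge -0.039336160254917193 -0.052248215243527886
scene blue_insert_center 0.63 [363. 212.  70.  39.] ((0.5286567211151123, 0.1887819468975067), (0.057096902281045914, 0.15226782858371735), 13.193321228027344) edge -0.05176461364074712 0.14649009545563696
side red_insert_center 0.96 [280. 179.  34.  48.] ((0.6911527514457703, 0.0066106319427490234), (0.05869303271174431, 0.17670011520385742), 8.885287284851074) edge 0.07918008379892344 -0.059572350906143184
side blue_insert_center 0.56 [316. 251.  31.  63.] ((0.5256145000457764, 0.18815624713897705), (0.05025152489542961, 0.15156672894954681), 13.421843528747559) edge -0.05486839891716008 0.1463641527187729
10.2667 [0.65431698 0.03355879 0.14354554] [-4.59094782e-04  6.60081352e-01  7.51193857e-01 -4.32832925e-04] [5.12338061e-02 4.98934172e-01 1.
[... 270 characters left out ...]
0.6489028930664062, 0.060335926711559296), (0.08944423496723175, 0.25656917691230774), 8.674933433532715)
blue_insert_center 0.87 [187.9, 46.2, 65.5, 88.7] ((0.5363896489143372, 0.15137314796447754), (0.05201197788119316, 0.07797200232744217), 12.998359680175781)
edge 0.83 [268.5, 87.8, 314.2, 174.5] ((0.5295665860176086, 0.12193575501441956), (0.12856248021125793, 0.15762962400913239), 8.974743843078613)
edge 0.72 [187.7, 46.6, 66.6, 91.3] ((0.5350971817970276, 0.1522161215543747), (0.051832184195518494, 0.07827278971672058), 13.354769706726074)
tray_in 0.8 [183.2, 338.7, 95.3, 122.6] ((0.5218045711517334, -0.26000121235847473), (0.20408481359481812, 0.03550451993942261), 61.65239334106445)
```

View pics/d_side.png

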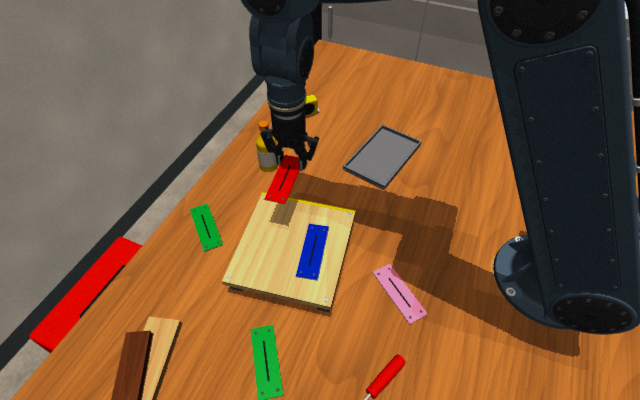

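The insert is held flat above the riser, at (285,180) in the side view, with the blue one unmoved. Now I'll carry it to the tray, moving mostly in -x first to stay clear of the bottle.

Emit:
step_arm(steps=[[[-0.03, 0, 0, 0, 1], [-0.03, -0.01, 0, 0, 1], [-0.03, -0.02, 0, -5, 1], [-0.03, -0.02, 0, -5, 1], [-0.02, -0.03, 0, -5, 1], [-0.015, -0.035, 0, -6, 1], [-0.01, -0.035, 0, 0, 1], [-0.01, -0.035, 0, 0, 1], [0, -0.035, 0, 0, 1], [0, -0.035, 0, 0, 1]]])

```text
time: 11.35
position: [0.4789, -0.2231, 0.1449]
orientation: [0.0, 0.786, 0.618, 0.0]
ft_force: [1.8, 1.3, -0.2]
width: 0.56
grip_force: 61.8
```

Emit:
step_arm(steps=[[[0, -0.03, 0, 0, 1], [0, -0.032, 0, 0, 1], [0, 0, -0.02, 0, 1], [0, 0, -0.02, 0, 1], [0, 0, -0.02, 0, 1], [0, 0, 0, 0, 1], [0, 0, 0, 0, 1], [0, 0, 0, 0, 1]]])

```text
time: 12.02
position: [0.4801, -0.2836, 0.0853]
orientation: [0.0, 0.786, 0.618, 0.0]
ft_force: [0.1, 0.2, -0.1]
width: 0.56
grip_force: 61.9
```

```bash
python3 w.py w4; python3 - <<'E'
from h import *
cv2.imwrite("pics/e.png",env.read_camera("side")); a=env.read_camera("scene"); cv2.imwrite("pics/e2.png",a)
w=cv2.imread("pics/w4.png")
p=cv2.resize(cv2.imread("pics/e.png")[80:230,300:500],(533,400)); q=cv2.resize(w,(640,400))
o=np.hstack([cv2.resize(p,(320,240)),cv2.resize(a[80:230,190:390],(320,240))]); cv2.imwrite("pics/e3.png",np.vstack([o,q])[:600] if 0 else cv2.resize(np.vstack([o,q]),(600,600)))
E
```

```text
12.0167 [ 0.48011552 -0.28358171  0.08534638] [4.48718617e-04 7.85843216e-01 6.18425593e-01 1.57761935e-04] [-5.33501422e-01  3.79208881e-01 -1.99845998e-01  9.90790662e-01
 -3.08853605e-05  1.27461572e+00]
red_insert_center 0.93 [317.9, 156.5, 126.4, 312.3] ((0.4886201322078705, -0.24442395567893982), (0.18975341320037842, 0.0659751370549202), 77.45674133300781)
tray_in 0.83 [319.1, 139.2, 208.3, 278.3] ((0.5441238284111023, -0.2509913742542267), (0.20984119176864624, 0.030506208539009094), 78.53162384033203)
```

View pics/e3.png

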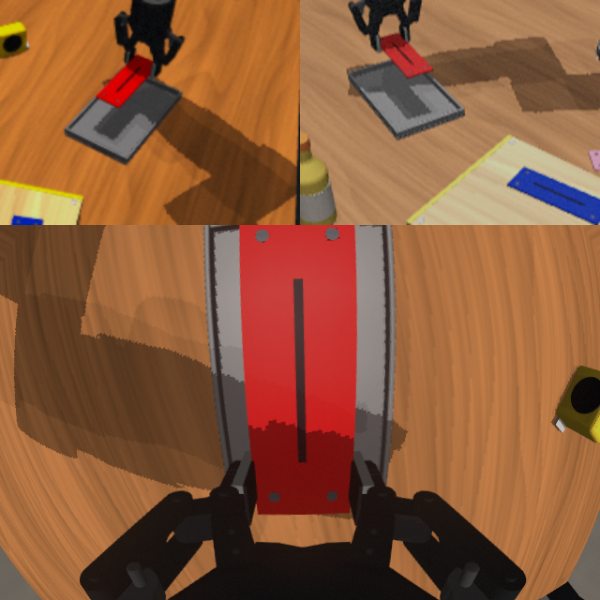

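The plate sits centred and parallel over the tray. I'll lower it.

Emit:
step_arm(steps=[[[0, 0, -0.02, 0, 1], [0, 0, -0.02, 0, 1], [0, 0, -0.018, 0, 1], [0, 0, -0.012, 0, 1], [0, 0, -0.006, 0, 1], [0, 0, -0.003, 0, 1], [0, 0, 0, 0, 1], [0, 0, 0, 0, 1]]])

```text
time: 13.03
position: [0.48, -0.2836, 0.0059]
orientation: [0.0, 0.786, 0.618, 0.0]
ft_force: [0.1, -0.1, -0.6]
width: 0.557
grip_force: 61.9
```

Emit:
step_arm(steps=[[[0, 0, -0.001, 0, 1], [0, 0, -0.001, 0, 1], [0, 0, 0, 0, 1]]])

```text
time: 13.28
position: [0.4799, -0.2835, 0.0037]
orientation: [0.0, 0.786, 0.618, 0.0]
ft_force: [0.8, -0.9, -1.4]
width: 0.556
grip_force: 61.9
```

Emit:
step_arm(steps=[[[0, 0, -0.001, 0, 1], [0, 0, 0, 0, 1], [0, 0, 0, 0, 0.4], [0, 0, 0, 0, 0.35], [0, 0, 0, 0, 0.25], [0, 0, 0, 0, 0.2], [0, 0, 0, 0, 0.2], [0, 0, 0, 0, 0.2], [0, 0, 0, 0, 0.2]]])

```text
time: 14.03
position: [0.4796, -0.2834, 0.0023]
orientation: [-0.0, 0.786, 0.618, -0.0]
ft_force: [-0.2, 0.9, -0.8]
width: 0.803
grip_force: 0.0
```

Emit:
step_arm(steps=[[[0, 0, 0.005, 0, 0.2], [0, 0, 0.01, 0, 0.2], [0, 0, 0.02, 0, 0.2], [0, 0, 0.03, 0, 0.2], [0, 0, 0.03, 0, 0.2], [0, -0.03, 0.03, 0, 0.2], [0, -0.03, 0.02, 0, 0.2], [0, 0, 0, 0, 0.2], [0, 0, 0, 0, 0.2]]])

```text
time: 14.78
position: [0.4802, -0.3445, 0.1487]
orientation: [0.002, 0.787, 0.618, 0.0]
ft_force: [-0.2, 0.3, -0.3]
width: 0.8
grip_force: 0.0
```

```bash
sed -i 's/\.063/.008/' w.py; python3 w.py w5; python3 - <<'E'
from h import *
for c in ["scene","side"]:
    a=env.read_camera(c); cv2.imwrite("pics/f_%s.png"%c,a)
    for r in env.cut_out(c,"red_insert_center"):
        q=rect(r["region"],c,.008)
        if abs(q[0][0]-.49)<.1 and abs(q[0][1]+.235)<.1: print(c,q)
w=cv2.imread("pics/w5.png"); p=cv2.imread("pics/f_side.png")[80:230,300:500]; a=cv2.imread("pics/f_scene.png")[80:230,190:390]
o=np.hstack([cv2.resize(p,(320,240)),cv2.resize(a,(320,240))]); cv2.imwrite("pics/f3.png",cv2.resize(np.vstack([o,w]),(600,600)))
E
```

```text
14.7833 [ 0.48015875 -0.34448463  0.14874799] [1.62185018e-03 7.86509527e-01 6.17575831e-01 4.75358447e-04] [-6.22338431e-01  3.84687943e-01 -1.54722411e-02  1.16725599e+00
  7.81236710e-06  1.18793843e+00]
red_insert_center 0.59 [304.6, 75.3, 62.9, 150.7] ((0.48798784613609314, -0.23645243048667908), (0.13804201781749725, 0.05131278187036514), 78.07875061035156)
tray_in 0.97 [307.0, 101.0, 159.7, 202.0] ((0.48461878299713135, -0.25780951976776123), (0.18811993300914764, 0.13839736580848694), 78.55630493164062)
scene ((0.4939585328102112, -0.2294456660747528), (0.15163764357566833, 0.05227620527148247), 78.03620910644531)
side ((0.48859506845474243, -0.23194724321365356), (0.15116029977798462, 0.052611302584409714), 76.14813232421875)
```

View pics/f3.png

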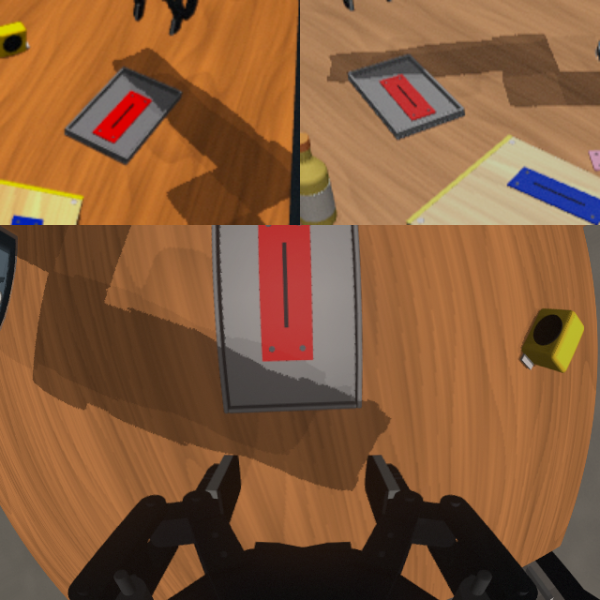

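The red insert lies flat and centred inside the tray in all three views, and the gripper is clear of it. Handing in.

```bash
python3 -c "
from cell import env
print(env.finish_job())"
```

```text
the job is handed in; nothing more can be done
None
```

The red insert was slid about 48 mm out over the yellow edge, gripped, lifted clear and laid flat in the grey tray; the blue insert stayed where it was, and the job was handed in at about 15 s (no verdict was returned).

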